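# Fit the document-camera mast and hold it at working height

### The arm

A 7-joint arm with a two-finger parallel gripper is mounted at the origin on the work surface. World frame = base frame: x ahead of the robot, y to its left, z up, the work surface at z = 0. Lengths are in m, angles in rad, forces in N, time in s.
With the tool pointing down it reaches from about 0.425 to 0.925 m from the base axis. Payload 6.8 kg.
Tool frame: the origin (TCP) lies at the very end of the fingers, on their centre line; the grasp point (between the pads) lies 19 mm behind it (r.grip_depth is the distance from the TCP to the grasp point, in m); z points along the fingers, y is the line along which they close (so a half turn about z gives the same grasp; the last joint's range is limited). The gripper opens to 85 mm and grips with 20 to 120 N. Pads are 22 mm wide; open, the fingers measure 114 mm over their backs; the gripper's body (76 mm by 85 mm) begins 54 mm behind the grasp point. The pads swing forward as they close: fully open they stand 13 mm farther back than shut.
Start: joints at [1.024, 0.477, 0.022, 1.555, -0.011, 1.109, -0.083], TCP at [0.287, -0.611, 0.231] pointing down, gripper open.
Joint ranges: [-2.96, 2.96], [-0.34, 2.1], [-1.41, 1.46], [0.24, 2.44], [-1.37, 4.51], [0.17, 1.92], [-2.96, 2.96]. Speed limits (rad/s): [2.39, 2.39, 3.14, 3.14, 3.14, 3.14, 3.14].

### API

Orientations are given as a 3x3 rotation matrix whose columns are the frame's x, y, z axes.
In Python, from plant import get_obs, vision, hand_in, r gives the robot as it stands.
- The arm moves only by the shell command python3 -m jog 'ROWS'. ROWS is a JSON object whose one key "series" holds a list of rows, each a list of 3 entries, a list of its own where there are three numbers: the turn, a rotation vector about the tool's x, y, z in degrees, then the shift along the tool's x, y, z in mm, then the opening, from 0 (shut) to 1 (fully open). In form: {"series": [[[wx, wy, wz], [dx, dy, dz], fingers], ...]}. A call has 1 to 12 rows; each row is the pose to reach, as a shift and turn from the pose commanded when the call began, along the tool's axes at that moment; what a row does not reach only later rows make up. A row lasts 1/10 s, in which the tool goes at most 50 mm and 8.59 degrees, less where a joint would pass 70% of its speed; a pose out of reach is approached as far as the arm can. A call with a gripper value outside its range is refused whole. The fingers move at their own pace and stop on an object; the grip force is fixed at half the most. Time passes only in rows, so rows that repeat a pose let the fingers close. It gives the time, the measured TCP pose, the force, the opening and the grip force at its end, in the units of the state.
- get_obs(): the state, without advancing time (a new reading comes with each control period).
- vision.read_camera(name): name is "scene" or "top"; returns a dict with "pixels" (480x640x3 uint8, blue, green, red), "fovy" (degrees; the focal length in pixels is half the picture's height over the tangent of half this angle, whatever the lens; pixels are square), "cx", "cy" (the principal point, pixels), "pose" (4x4, takes a point from camera to world coordinates). Camera axes: x right, y up, looking along -z (the intrinsics and any distortion apply to the point x, -y, -z); pixel columns grow to the right and rows downward; lengths in m; the calibration is good to about 2 mm. A picture is of the moment at which its call begins. There is no depth.
- hand_in(): hands the job in; it is judged then, once.
Trained networks look in the newest picture that a camera, given by its name, has taken for a name from the list of things; names that differ only in an ending like _2 or _b are one class to them, and where a whole thing is asked for, a point or a joint stands for the part that bears it (a point fixed in the world has none). Each returns a list of dicts, best first, with "p" (0 to 1); they miss things now and then, are a little off and sometimes report something else, mostly with a low value. They report only what shows in the picture. A call takes as long as a camera call.
- vision.masks_of(camera, label): "pixels" (480x640 bool, what is visible of it) and "pixel" ([column, row] in pixels, amid what is visible of it).
The state is a dict: "t": time; "joint_positions": joint angles; "joint_velocities": joint speeds; "joint_efforts": joint torques, N m; "ee_pos": TCP position; "tool_rot": TCP orientation; "ft_force": force on the tool from outside, world axes, zero at the start; "wrist_torque": the same for the moment, N m; "width": finger opening in m; "finger_force": force on a finger pad.
Only numpy, scipy, OpenCV 4.12 (cv2) and the standard library are available. Lean on these libraries where they do the work, as an engineer would, in place of code of your own. Each camera call takes 0.05 s, during which the arm holds its last target. There are 200 camera calls.

### The job

Take the camera mast out of the wooden desk tidy, pass its foot down through the eye of the document-camera stand and lower it, keeping hold of it, until it is fully home in the bore below. Then draw it straight back up, without letting it bind or dragging the stand, until the dark line round its shaft is level with the top of the eye, and finish still holding it there so that I can tighten the clamp. Leave the other things on the desk alone.

Things in the scene. Friction and masses are not known exactly. Their poses are not given: they have to be found in the camera images.
- mast: Aluminium camera mast, 0.18 to 0.31 kg: round shaft, diameter 14, length 150 mm, foot chamfered to 9 mm over 5 mm; on it a square grip block 24 x 24 x 40 mm (150 to 190 mm up), stud and 16 mm ball (top at 211 mm). Origin: centre of the foot's underside; z up the shaft, x and y square to the block. Starts upright, within 3 degrees, in the tidy's middle hole, foot 10 mm above the desk.
- mast_grip (a point): Centre of the mast's square grip block, 170 mm above the foot's underside, on the axis; axes as the mast's. The block is 24 mm wide between either pair of sides.
- mast_line (a point): Middle of the dark engraved line (3 mm wide) round the shaft, on the axis, 60 mm above the foot's underside. It has to come level with the top of the eye; the foot is then 30 mm above the bore's floor and 22 mm of shaft is still in the bore.
- stand: Grey loose stand, 2.2 to 3.3 kg, foot plate 140 x 110 x 8 mm. On it a boss 46 x 46 mm, top at 60 mm, with a vertical bore 15.5 mm wide, 52 mm deep (3 mm chamfer). A post at the boss's -x side (18 x 40 mm, 98 mm high) carries the eye plate right above the boss: 46 x 46 x 8 mm, hole 18 mm, on the bore's axis; 30 mm gap between. Origin: underside of the plate, on the bore's axis; z up.
- stand_eye (a point): Centre of the eye's hole at the top face of the eye plate, 98 mm above the desk; axes as the stand's. Its z axis is the axis of eye and bore.
- stand_bore (a point): Centre of the bore's mouth at the top of the boss, 60 mm above the desk; the bore's floor is 52 mm below it, 8 mm above the desk. Axes as the stand's.
- tidy: Wooden desk tidy, fixed, 70 (x) x 130 (y) x 50 mm high, with three holes 40 mm deep: in the middle the round hole, 16 mm in diameter, in which the mast is parked; at +y a card slot; at -y a round pencil hole. Origin: centre of its underside, below the middle hole.
- mouse: Bystander: black computer mouse, 105 x 58 x 31 mm; origin under its middle.
- stapler: Bystander: stapler, 130 x 36 x 58 mm; origin under its middle.
- mug: Bystander: white mug, 80 mm in diameter, 92 mm high; origin under its middle.
- books: Bystander: pile of three books, 140 x 210 x 72 mm; origin under its middle.
- cup: Bystander: small brass trophy cup, 64 mm in diameter, 115 mm high; origin under its middle.
- punch: Bystander: hole punch, 90 x 115 x 70 mm; origin under its middle.
- tape: Bystander: roll of paper tape lying flat, 70 mm in diameter, 40 mm hole, 24 mm high; origin under its middle.

How it is judged:
On the way, in this order (a step that is already met when the one before it is completed fails the run):
1. the mast's foot has passed down through the eye, the mast held by the fingers (z of mast in the frame of stand_eye below -0.012 m and horizontal distance between mast and stand_eye below 0.009 m and contact force between the fingers and mast above 2 N), for 0.1 s.
2. the mast is fully home in the bore (foot within 4 mm of its floor), still held by the fingers (z of mast in the frame of stand_bore below -0.048 m and horizontal distance between mast and stand_bore below 0.005 m and contact force between the fingers and mast above 2 N), for 0.2 s.
At the end, for the whole second after the job is handed in: The fingers hold the mast still (more than 2 N), its foot inside the bore within 5 mm of the axis and its shaft within 4 degrees of it, its line within 7 mm of the top of the eye, not bound (less than 12 N between mast and stand), the stand flat on the desk (z of mast_line in the frame of stand_eye between -0.007 and 0.007 m and horizontal distance between mast and stand_bore below 0.005 m and angle between the z axis of mast and the z axis of stand, either way round below 0.07 rad and contact force between the fingers and mast above 2 N and contact force between mast and stand below 12 N and linear speed of mast below 0.015 m/s and angle between stand's own z axis and vertical below 0.03 rad and height (world z) of stand below 0.004 m); the arm keeps its last pose, push and grip.
It fails at once if the stand is dragged more than 25 mm, lifted or tipped (distance of stand from where it was at the start of the episode above 0.025 m or angle between stand's own z axis and vertical above 0.12 rad).
It fails at once if another thing on the desk is pushed more than 30 mm (distance of any of mouse, stapler, mug, books, cup, punch, tape from where it was at the start of the episode above 0.03 m).
It also fails if it takes over 61 s, if anything falls off the work surface, if the arm or the gripper's body presses on something with over 40 N, if the wrist force passes 120 N, or if a joint passes its speed limit or range.

## Working session

There is one attempt and no reset: what is moved stays moved. The work goes in short steps, Python scripts to look and compute and a shell command to move; the robot and the scene stay as the last step left them, time stands still between calls to the robot, and variables do not carry over. Pictures are saved under pics/ and viewed, at most 10 in all, crops included, and the job is handed in when it is done.

```bash
ls; mkdir -p pics; python3 - <<'E'
from plant import get_obs, vision
import cv2,numpy as np
o=get_obs(); print(o['t'],o['ee_pos'],o['tool_rot'],o['width'])
for c in ['scene','top']:
    d=vision.read_camera(c); cv2.imwrite(f'pics/{c}0.png',d['pixels'])
    print(c,d['fovy'],d['cx'],d['cy'],np.round(d['pose'],4).tolist(),[k for k in d])
    for l in ['mast','stand','tidy']:
        for m in vision.masks_of(c,l)[:2]:
            ys,xs=np.where(m['pixels']); print(l,m['p'],m['pixel'],xs.min(),xs.max(),ys.min(),ys.max())
E
```

```text
pics
0.0 [ 0.2864802  -0.6105123   0.23027512] [[ 9.05286809e-01  4.24799898e-01 -9.16431206e-04]
 [ 4.24800868e-01 -9.05285308e-01  1.65322212e-03]
 [-1.27343119e-04 -1.88594095e-03 -9.99998214e-01]] 0.08567361792362653
scene 42.1083221688629 320.37814438646063 238.87654685189773 [[0.6967, -0.4372, 0.5688, 1.4927], [0.7173, 0.437, -0.5427, -0.8397], [-0.0113, 0.786, 0.6181, 1.0906], [0.0, 0.0, 0.0, 1.0]] ['pixels', 'fovy', 'cx', 'cy', 'pose']
mast 0.85 [237.0, 238.9] 227 241 215 271
stand 0.7 [344.5, 239.6] 320 371 207 261
tidy 0.65 [239.2, 277.6] 210 268 254 301
top 49.80053536616398 317.0068015769512 238.86148355421625 [[-0.0146, 0.9792, -0.2024, 0.3404], [-0.9999, -0.015, -0.0004, 0.0216], [-0.0034, 0.2023, 0.9793, 1.5142], [0.0, 0.0, 0.0, 1.0]] ['pixels', 'fovy', 'cx', 'cy', 'pose']
stand 0.66 [274.4, 271.7] 248 300 244 299
stand 0.54 [381.7, 296.9] 360 407 281 308
tidy 0.76 [380.9, 297.1] 360 407 281 308
tidy 0.68 [327.0, 317.9] 317 330 294 341
```

View images.

View pics/scene0.png

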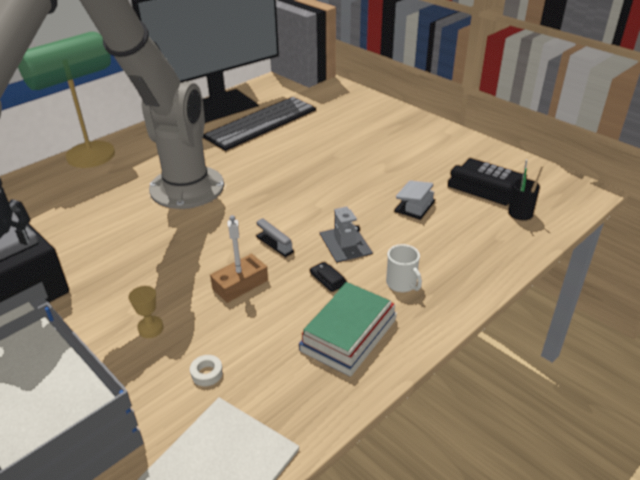

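View pics/top0.png

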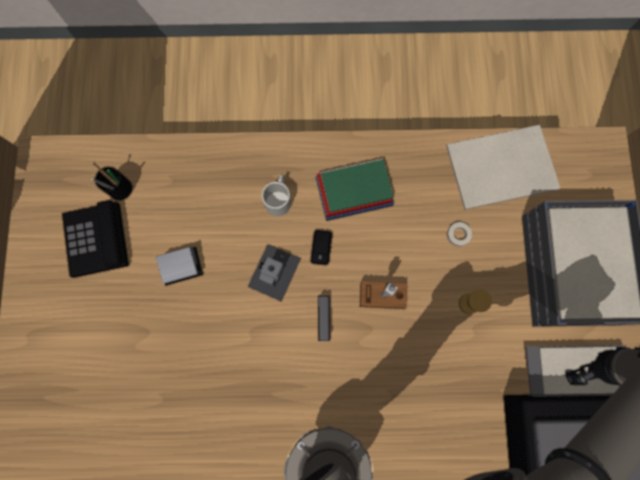

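```bash
cat > h.py <<'E'
import cv2,numpy as np
from plant import get_obs, vision
class Cam:
    def __init__(s,n):
        d=vision.read_camera(n); s.im=d['pixels']; s.f=240/np.tan(np.radians(d['fovy'])/2); s.c=np.array([d['cx'],d['cy']]); s.T=np.array(d['pose'])
    def proj(s,P):
        q=(np.atleast_2d(P)-s.T[:3,3])@s.T[:3,:3]
        return np.c_[q[:,0],-q[:,1]]/-q[:,2:]*s.f+s.c
    def ray(s,uv):
        u=(np.array(uv)-s.c)/s.f; return s.T[:3,3], s.T[:3,:3]@np.array([u[0],-u[1],-1])
    def at(s,uv,z):
        o,d=s.ray(uv); return o+d*(z-o[2])/d[2]
def tri(a,ua,b,ub):
    o1,d1=a.ray(ua);o2,d2=b.ray(ub)
    t=np.linalg.lstsq(np.c_[d1,-d2],o2-o1,rcond=None)[0]
    p,q=o1+t[0]*d1,o2+t[1]*d2
    return (p+q)/2,np.linalg.norm(p-q)
def crop(im,u,v,w=80,h=60,k=5):
    x,y=int(u-w/2),int(v-h/2); g=cv2.resize(im[y:y+h,x:x+w],None,fx=k,fy=k,interpolation=cv2.INTER_CUBIC)
    for i in range(0,w,10): cv2.putText(g,str(x+i),(i*k,10),0,.35,(0,255,255)); cv2.line(g,(i*k,12),(i*k,16),(0,255,255))
    for i in range(10,h,10): cv2.putText(g,str(y+i),(0,i*k+4),0,.35,(0,255,255)); cv2.line(g,(24,i*k),(28,i*k),(0,255,255))
    return g
E
python3 - <<'E'
from h import *
s=Cam('scene');t=Cam('top')
c=lambda a,*k:crop(a.im,*k)
cv2.imwrite('pics/c1.png',np.vstack([np.hstack([c(s,237,245),c(s,345,235)]),np.hstack([c(t,388,290),c(t,275,270)])]))
print(tri(s,(234.5,219),t,(391,288)),tri(s,(344.5,214),t,(268,268)))
for z in(0,.05,.2):print(z,s.at((239,270),z),t.at((383,294),z))
E
```

```text
(array([ 0.48170196, -0.16069028,  0.21096644]), np.float64(0.00491639008054042)) (array([0.55030079, 0.155968  , 0.09951679]), np.float64(0.007172058595214426))
0 [ 0.43190487 -0.12922598  0.        ] [ 0.4856939  -0.16837627  0.        ]
0.05 [ 0.48053609 -0.16179529  0.05      ] [ 0.4808966 -0.1621025  0.05     ]
0.2 [ 0.62642975 -0.25950321  0.2       ] [ 0.46650472 -0.14328121  0.2       ]
```

View pics/c1.png

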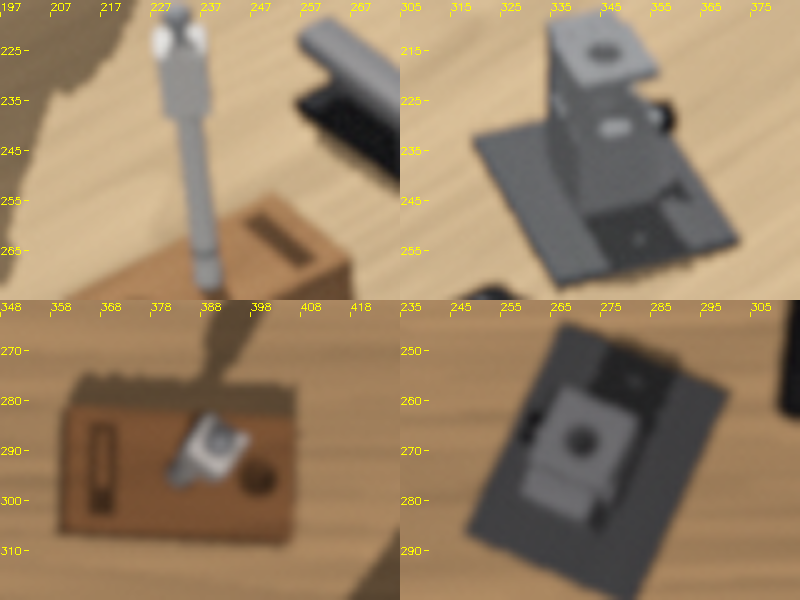

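```bash
python3 - <<'E'
from h import *
s=Cam('scene');t=Cam('top'); o=get_obs(); np.set_printoptions(precision=4,suppress=True)
print('ball',tri(s,(232.7,217.6),t,(391.8,287.0)))
b=tri(s,(232.7,217.6),t,(391.8,287.0))[0]
print('line scene z.07',s.at((237.6,265.2),.07),'entry top',t.at((383.6,295.6),.05), 'entry scene',s.at((238.2,272.0),.05))
print('ball at .213',s.at((232.7,217.6),.213),t.at((391.8,287.0),.213))
print('eye',tri(s,(345.2,215.2),t,(270.8,267.8)),s.at((345.2,215.2),.098),t.at((270.8,267.8),.098))
# stand yaw fit by eye plate: corners in each view
cs=np.array([(148,28),(213,10),(259,73)])*.2-.4+[305,205]
ct=np.array([(167,85),(239,116)])*.2-.4+[235,240]
for c in cs: print(s.at(c,.098))
for c in ct: print(t.at(c,.098))
E
```

```text
ball (array([ 0.4824, -0.1635,  0.2171]), np.float64(0.0011148358812551348))
line scene z.07 [ 0.483  -0.1658  0.07  ] entry top [ 0.4764 -0.1636  0.05  ] entry scene [ 0.4852 -0.168   0.05  ]
ball at .213 [ 0.4781 -0.1599  0.213 ] [ 0.4825 -0.1645  0.213 ]
eye (array([0.5531, 0.151 , 0.0987]), np.float64(0.0003143693552829322)) [0.5524 0.1515 0.098 ] [0.5533 0.1512 0.098 ]
[0.5149 0.147  0.098 ]
[0.5283 0.1844 0.098 ]
[0.5863 0.1596 0.098 ]
[0.5848 0.1591 0.098 ]
[0.5668 0.1191 0.098 ]
```

```bash
cat >> h.py <<'E'
from scipy.spatial.transform import Rotation as Rn
def plan(p,R=None):
    o=get_obs(); A=np.array(o['tool_rot']); e=np.array(p)-o['ee_pos']
    print('t',round(o['t'],2),'shift mm',np.round(A.T@e*1000,1),'turn', None if R is None else np.round(Rn.from_matrix(A.T@R).as_rotvec(degrees=True),2),'yaw y',np.degrees(np.arctan2(A[1,1],A[0,1])))
def down(yaw): # tool y along yaw deg, z down
    a=np.radians(yaw); y=np.array([np.cos(a),np.sin(a),0]); z=np.array([0,0,-1.]); return np.c_[np.cross(y,z),y,z]
E
python3 -c "
from h import *
plan([.4815,-.1635,.25],down(-37))"
```

```text
t 0.6 shift mm [ 366.4 -322.5  -18.7] turn [  0.     0.   -27.86] yaw y -64.85983763857455
```

```bash
python3 -m jog '{"series": [[[0,0,-3],[30,-26,-19],1],[[0,0,-6],[65,-57,-19],1],[[0,0,-9],[100,-88,-19],1],[[0,0,-12],[136,-120,-19],1],[[0,0,-15],[172,-151,-19],1],[[0,0,-18],[208,-183,-19],1],[[0,0,-21],[244,-215,-19],1],[[0,0,-24],[280,-246,-19],1],[[0,0,-27],[316,-278,-19],1],[[0,0,-28],[350,-308,-19],1],[[0,0,-28],[366,-322,-19],1],[[0,0,-28],[366,-322,-19],1]]}'
python3 - <<'E'
from h import *
plan([.4815,-.1635,.164],down(-37))
s=Cam('scene');t=Cam('top')
cv2.imwrite('pics/c2.png',np.hstack([crop(s.im,237,215,80,110),crop(t.im,388,290,80,110)]))
E
```

```text
t: 1.8
ee_pos: [0.4829, -0.16, 0.2507]
tool_rot: [[0.594, 0.804, 0.001], [0.804, -0.594, 0.001], [0.002, 0.0, -1.0]]
ft_force: [-0.2, -0.4, 0.8]
width: 0.0858
finger_force: 0.0
t 1.8 shift mm [-3.7  0.9 86.7] turn [ 0.02 -0.1   0.52] yaw y -36.47588521406085
```

View pics/c2.png

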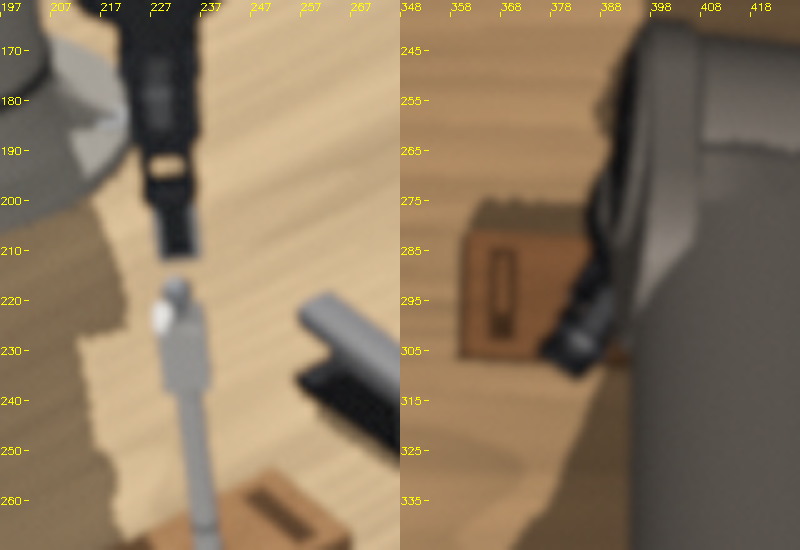

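```bash
python3 - <<'E'
from h import *
s=Cam('scene')
o=get_obs()
p=np.array(o['ee_pos']);y=np.array(o['tool_rot'])[:,1]
print(s.proj([p,p+.042*y,p-.042*y,[.4815,-.1635,.213],[.4815,-.1635,.05]]))
E
```

```text
[[230.05182042 206.20138448]
 [230.28414632 216.67173887]
 [229.82969686 196.19082481]
 [232.39000019 218.82418298]
 [238.70755595 270.4876704 ]]
```

```bash
python3 -m jog '{"series": [[[0,0,0.5],[-6,1,10],1],[[0,0,0.5],[-6,1,25],1],[[0,0,0.5],[-6,1,45],1],[[0,0,0.5],[-6,1,65],1],[[0,0,0.5],[-6,1,80],1],[[0,0,0.5],[-6,1,86],1],[[0,0,0.5],[-6,1,86],1],[[0,0,0.5],[-6,1,86],1]]}'
python3 - <<'E'
from h import *
s=Cam('scene');t=Cam('top');o=get_obs()
p=np.array(o['ee_pos']);y=np.array(o['tool_rot'])[:,1]
z=np.array([0,0,.013])
for c in(s,t): print(c.proj([p+z,p+z+.042*y,p+z-.042*y]).round(1).tolist())
cv2.imwrite('pics/c3.png',np.hstack([crop(s.im,237,240,80,110),crop(t.im,388,290,80,110)]))
E
```

```text
t: 2.75
ee_pos: [0.4786, -0.1702, 0.1647]
tool_rot: [[0.608, 0.794, 0.0], [0.794, -0.608, -0.0], [0.0, 0.001, -1.0]]
ft_force: [0.0, 0.3, -1.0]
width: 0.0854
finger_force: 0.0
[[231.1, 231.2], [231.2, 241.9], [231.0, 220.9]]
[[392.1, 289.8], [401.3, 276.9], [382.7, 303.0]]
```

View pics/c3.png

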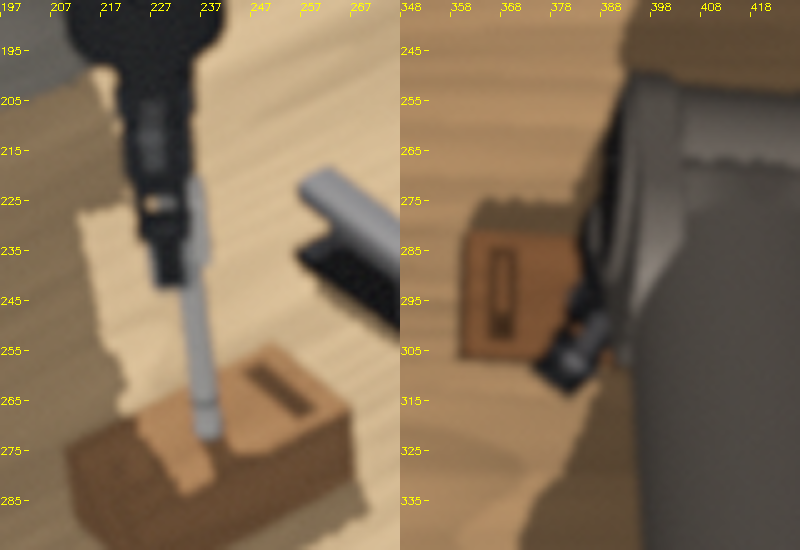

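```bash
python3 -m jog '{"series": [[[0,0,0],[4,-0.5,2],1],[[0,0,0],[7,-1,4],1],[[0,0,0],[7,-1,4],1],[[0,0,0],[7,-1,4],0],[[0,0,0],[7,-1,4],0],[[0,0,0],[7,-1,4],0],[[0,0,0],[7,-1,4],0],[[0,0,0],[7,-1,4],0],[[0,0,0],[7,-1,4],0],[[0,0,0],[7,-1,4],0],[[0,0,0],[7,-1,4],0],[[0,0,0],[7,-1,4],0]]}'; python3 -m jog '{"series": [[[0,0,0],[0,0,0],0],[[0,0,0],[0,0,0],0],[[0,0,0],[0,0,-5],0],[[0,0,0],[0,0,-10],0],[[0,0,0],[0,0,-20],0],[[0,0,0],[0,0,-40],0],[[0,0,0],[0,0,-60],0],[[0,0,0],[0,0,-80],0],[[0,0,0],[0,0,-100],0],[[0,0,0],[0,0,-115],0],[[0,0,0],[0,0,-120],0],[[0,0,0],[0,0,-120],0]]}'
```

```text
t: 4.05
ee_pos: [0.482, -0.1633, 0.1604]
tool_rot: [[0.607, 0.795, 0.0], [0.795, -0.607, -0.0], [0.0, 0.0, -1.0]]
ft_force: [-1.4, 1.1, 3.1]
width: 0.0231
finger_force: 58.8
t: 5.25
ee_pos: [0.4823, -0.1634, 0.2811]
tool_rot: [[0.607, 0.795, 0.002], [0.795, -0.607, -0.001], [0.001, 0.002, -1.0]]
ft_force: [0.2, 0.5, -3.0]
width: 0.0231
finger_force: 59.4
```

```bash
python3 - <<'E'
from h import *
plan([.553,.151,.281],down(-46.5))
s=Cam('scene');t=Cam('top')
E
```

```text
t 5.25 shift mm [ 292.8 -134.6    0. ] turn [ 0.09 -0.04  9.14] yaw y -37.36163157450141
```

```bash
python3 -m jog '{"series": [[[0,0,1],[12,-5,0],0],[[0,0,2],[36,-16,0],0],[[0,0,3],[65,-30,0],0],[[0,0,4],[100,-46,0],0],[[0,0,5],[135,-62,0],0],[[0,0,6],[170,-78,0],0],[[0,0,7],[205,-94,0],0],[[0,0,8],[240,-110,0],0],[[0,0,9],[268,-123,0],0],[[0,0,9],[285,-131,0],0],[[0,0,9],[293,-135,0],0],[[0,0,9],[293,-135,0],0]]}'
python3 -m jog '{"series": [[[0,0,0],[0,0,0],0],[[0,0,0],[0,0,0],0],[[0,0,0],[0,0,0],0],[[0,0,0],[0,0,0],0],[[0,0,0],[0,0,0],0]]}'
python3 - <<'E'
from h import *
plan([.553,.151,.281],down(-46.5))
s=Cam('scene');t=Cam('top')
o=get_obs();p=np.array(o['ee_pos'])
for dz in(.05,.021,-.12,-.149): print(dz,s.proj(p+[0,0,dz]).round(1),t.proj(p+[0,0,dz]).round(1))
print(s.proj([.553,.151,.098]).round(1))
cv2.imwrite('pics/c4.png',np.hstack([crop(s.im,345,195,80,110),crop(t.im,275,270,80,110)]))
E
```

```text
t: 6.55
ee_pos: [0.552, 0.1524, 0.2794]
tool_rot: [[0.722, 0.692, -0.002], [0.692, -0.722, 0.0], [-0.001, -0.001, -1.0]]
ft_force: [-0.2, -0.4, -3.5]
width: 0.0233
finger_force: 59.3
t: 7.05
ee_pos: [0.5525, 0.1511, 0.2804]
tool_rot: [[0.724, 0.69, 0.0], [0.69, -0.724, -0.0], [0.0, 0.0, -1.0]]
ft_force: [-0.8, -0.6, -1.7]
width: 0.023
finger_force: 59.3
t 7.05 shift mm [ 0.3  0.4 -0.6] turn [ 0.02 -0.01  0.11] yaw y -46.394535257365234
0.05 [[346.4 139.2]] [[261.6 253.4]]
0.021 [[346.3 149.5]] [[263.  255.5]]
-0.12 [[345.5 196.1]] [[268.6 264.6]]
-0.149 [[345.3 205.1]] [[269.6 266.3]]
[[345.2 215.4]]
```

View pics/c4.png

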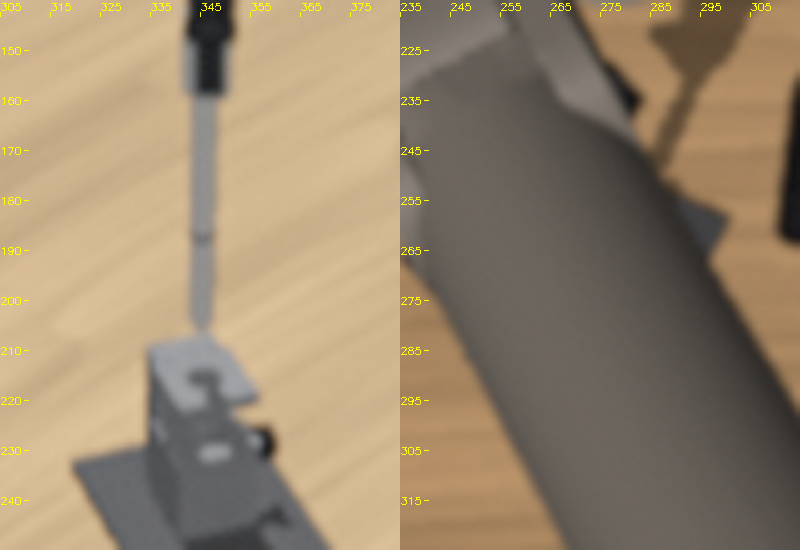

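```bash
python3 -m jog '{"series": [[[0,0,0],[1,0.4,8],0],[[0,0,0],[1,0.4,16],0],[[0,0,0],[1,0.4,24],0],[[0,0,0],[1,0.4,28],0],[[0,0,0],[1,0.4,32],0],[[0,0,0],[1,0.4,36],0],[[0,0,0],[1,0.4,40],0],[[0,0,0],[1,0.4,44],0],[[0,0,0],[1,0.4,48],0],[[0,0,0],[1,0.4,52],0],[[0,0,0],[1,0.4,56],0],[[0,0,0],[1,0.4,56],0]]}'
python3 -m jog '{"series": [[[0,0,0],[0,0,0],0],[[0,0,0],[0,0,0],0]]}'
python3 - <<'E'
from h import *
s=Cam('scene');o=get_obs();p=np.array(o['ee_pos'])
for dz in(.021,-.149): print(dz,s.proj(p+[0,0,dz]).round(1))
cv2.imwrite('pics/c5.png',crop(s.im,345,205,80,75,8))
E
```

```text
t: 8.35
ee_pos: [0.5536, 0.1516, 0.2237]
tool_rot: [[0.724, 0.69, 0.0], [0.69, -0.724, -0.0], [-0.0, 0.0, -1.0]]
ft_force: [1.9, -0.7, -3.1]
width: 0.0234
finger_force: 59.1
t: 8.55
ee_pos: [0.5536, 0.1517, 0.2243]
tool_rot: [[0.724, 0.69, 0.0], [0.69, -0.724, -0.0], [-0.0, 0.0, -1.0]]
ft_force: [2.6, -1.9, -4.3]
width: 0.0237
finger_force: 59.1
0.021 [[346.4 168.7]]
-0.149 [[345.5 222.1]]
```

View pics/c5.png

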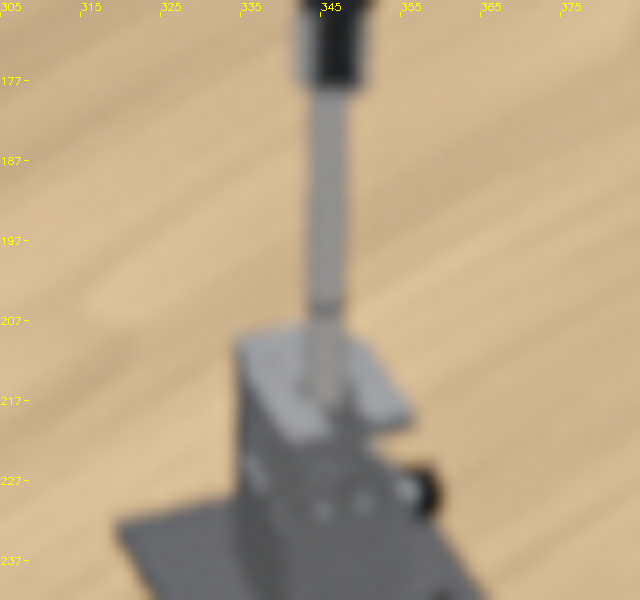

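```bash
python3 -m jog '{"series": [[[0,0,0],[0,1,2],0],[[0,0,0],[0,1,5],0],[[0,0,0],[0,1,8],0],[[0,0,0],[0,1,11],0],[[0,0,0],[0,1,14],0],[[0,0,0],[0,1,14],0],[[0,0,0],[0,1,14],0]]}'
python3 -m jog '{"series": [[[0,0,0],[0,0,2],0],[[0,0,0],[0,0,4],0],[[0,0,0],[0,0,6],0],[[0,0,0],[0,0,8],0],[[0,0,0],[0,0,8],0]]}'
```

```text
t: 9.3
ee_pos: [0.554, 0.1512, 0.2101]
tool_rot: [[0.724, 0.69, -0.001], [0.69, -0.724, -0.0], [-0.0, -0.0, -1.0]]
ft_force: [0.9, 0.6, -2.4]
width: 0.0231
finger_force: 59.3
t: 9.8
ee_pos: [0.5545, 0.151, 0.2021]
tool_rot: [[0.724, 0.69, 0.001], [0.69, -0.724, 0.0], [0.001, 0.0, -1.0]]
ft_force: [2.3, -0.5, -4.2]
width: 0.0235
finger_force: 59.1
```

```bash
python3 -m jog '{"series": [[[0,0,0],[0,0,2],0],[[0,0,0],[0,0,4],0],[[0,0,0],[0,0,6],0],[[0,0,0],[0,0,8],0],[[0,0,0],[0,0,10],0],[[0,0,0],[0,0,10],0],[[0,0,0],[0,0,10],0]]}'
python3 -c "
from h import *
for i in range(6):
  vision.read_camera('scene');o=get_obs();print(np.round(o['ft_force'],1),np.round(o['wrist_torque'],2),np.round(o['ee_pos'],4))"
```

```text
t: 10.5
ee_pos: [0.5544, 0.151, 0.1921]
tool_rot: [[0.724, 0.69, 0.0], [0.69, -0.724, -0.0], [0.0, 0.0, -1.0]]
ft_force: [4.1, 0.0, -4.7]
width: 0.0232
finger_force: 59.0
[ 4.2 -0.9 -5.6] [-0.26 -1.55  0.02] [0.5543 0.151  0.1921]
[ 4.2 -0.2 -5. ] [-0.25 -1.55  0.  ] [0.5543 0.151  0.1921]
[ 4.9 -1.2 -4.7] [-0.25 -1.55 -0.01] [0.5543 0.151  0.1921]
[ 4.6 -0.3 -5.6] [-0.26 -1.61  0.04] [0.5543 0.151  0.1921]
[ 4.9 -0.1 -5.8] [-0.26 -1.61  0.02] [0.5543 0.151  0.1922]
[ 3.5 -0.8 -5.5] [-0.29 -1.65  0.01] [0.5543 0.151  0.1922]
```

```bash
cat > f.py <<'E'
from h import *
F=[];T=[]
for i in range(6):
    vision.read_camera('scene');o=get_obs();F.append(o['ft_force']);T.append(o['wrist_torque'])
F=np.mean(F,0);T=np.mean(T,0);A=np.array(o['tool_rot']);print(o['t'],'F tool',(A.T@F).round(2),'T tool',(A.T@T).round(2),np.round(o['ee_pos'],4),o['width'])
E
python3 -m jog '{"series": [[[0,0,0],[0.4,0.4,0],0],[[0,0,0],[0.7,0.7,0],0],[[0,0,0],[0.7,0.7,0],0],[[0,0,0],[0.7,0.7,0],0]]}'; python3 f.py
```

```text
t: 11.2
ee_pos: [0.5548, 0.1511, 0.1922]
tool_rot: [[0.724, 0.69, -0.001], [0.69, -0.724, -0.0], [-0.001, -0.0, -1.0]]
ft_force: [2.3, -0.4, -4.2]
width: 0.023
finger_force: 59.2
11.5 F tool [1.1  2.06 3.82] T tool [-0.72  0.41 -0.01] [0.5549 0.1512 0.1922] 0.02334445116908231
```

```bash
python3 -m jog '{"series": [[[0,0,0],[0.3,0.6,0],0],[[0,0,0],[0.3,0.6,3],0],[[0,0,0],[0.3,0.6,5],0],[[0,0,0],[0.3,0.6,8],0],[[0,0,0],[0.3,0.6,10],0],[[0,0,0],[0.3,0.6,13],0],[[0,0,0],[0.3,0.6,15],0],[[0,0,0],[0.3,0.6,15],0],[[0,0,0],[0.3,0.6,15],0]]}'; python3 f.py
```

```text
t: 12.4
ee_pos: [0.5557, 0.1509, 0.1773]
tool_rot: [[0.724, 0.69, -0.0], [0.69, -0.724, -0.0], [-0.0, -0.0, -1.0]]
ft_force: [-0.4, -0.1, -3.0]
width: 0.0232
finger_force: 59.5
12.7 F tool [ 0.12 -0.16  2.63] T tool [-0.01  0.03  0.  ] [0.5558 0.1509 0.1774] 0.023192737852251063
```

Free. Continue to the floor (about 20 mm more).

```bash
python3 -m jog '{"series": [[[0,0,0],[0,0,3],0],[[0,0,0],[0,0,6],0],[[0,0,0],[0,0,9],0],[[0,0,0],[0,0,12],0],[[0,0,0],[0,0,14],0],[[0,0,0],[0,0,16],0],[[0,0,0],[0,0,16],0]]}';python3 f.py; python3 -m jog '{"series": [[[0,0,0],[0,0,1],0],[[0,0,0],[0,0,2],0],[[0,0,0],[0,0,2],0],[[0,0,0],[0,0,2],0]]}';python3 f.py
```

```text
t: 13.4
ee_pos: [0.5556, 0.1508, 0.161]
tool_rot: [[0.724, 0.69, -0.001], [0.69, -0.724, -0.0], [-0.001, -0.0, -1.0]]
ft_force: [-1.2, 0.3, -2.6]
width: 0.0236
finger_force: 59.5
13.7 F tool [-0.29  0.18  2.89] T tool [0.02 0.01 0.  ] [0.5559 0.151  0.1614] 0.023257160585829176
t: 14.1
ee_pos: [0.5558, 0.1509, 0.1592]
tool_rot: [[0.724, 0.69, -0.0], [0.69, -0.724, -0.0], [-0.0, -0.0, -1.0]]
ft_force: [-0.3, -0.7, -2.9]
width: 0.0237
finger_force: 59.5
14.4 F tool [-0.08 -0.22  2.65] T tool [-0.04  0.01  0.01] [0.5558 0.1509 0.1593] 0.02335148288801172
```

```bash
python3 -m jog '{"series": [[[0,0,0],[0,0,0.5],0],[[0,0,0],[0,0,1],0],[[0,0,0],[0,0,1],0],[[0,0,0],[0,0,1],0]]}';python3 f.py; python3 -m jog '{"series": [[[0,0,0],[0,0,0.5],0],[[0,0,0],[0,0,1],0],[[0,0,0],[0,0,1],0],[[0,0,0],[0,0,1],0]]}';python3 f.py
```

```text
t: 14.8
ee_pos: [0.5559, 0.151, 0.1585]
tool_rot: [[0.724, 0.69, 0.0], [0.69, -0.724, 0.0], [0.0, 0.0, -1.0]]
ft_force: [0.2, -0.3, -0.1]
width: 0.0236
finger_force: 59.9
15.1 F tool [-0.17 -0.11 -0.59] T tool [ 0.08 -0.14 -0.02] [0.5559 0.151  0.1585] 0.023453346373065925
t: 15.5
ee_pos: [0.5562, 0.1512, 0.1584]
tool_rot: [[0.724, 0.69, 0.001], [0.69, -0.724, 0.0], [0.001, 0.001, -1.0]]
ft_force: [-3.4, 0.0, 7.9]
width: 0.0236
finger_force: 61.1
15.8 F tool [-1.82 -0.7  -7.97] T tool [ 0.31 -0.67  0.  ] [0.5562 0.1512 0.1584] 0.02307775098514012
```

```bash
python3 -m jog '{"series": [[[0,0,0],[0,0,-1],0],[[0,0,0],[0,0,-4],0],[[0,0,0],[0,0,-7],0],[[0,0,0],[0,0,-10],0],[[0,0,0],[0,0,-14],0],[[0,0,0],[0,0,-18],0],[[0,0,0],[0,0,-22],0],[[0,0,0],[0,0,-26],0],[[0,0,0],[0,0,-29],0],[[0,0,0],[0,0,-31],0],[[0,0,0],[0,0,-31],0],[[0,0,0],[0,0,-31],0]]}';python3 f.py; python3 - <<'E'
from h import *
s=Cam('scene')
print(s.proj([.5558,.1509,.098]))
cv2.imwrite('pics/c6.png',crop(s.im,345,205,80,75,8))
E
```

```text
t: 17.0
ee_pos: [0.5557, 0.1509, 0.1882]
tool_rot: [[0.724, 0.69, -0.0], [0.69, -0.724, -0.0], [-0.0, 0.0, -1.0]]
ft_force: [-0.8, 0.7, -3.3]
width: 0.023
finger_force: 59.5
17.3 F tool [-0.2  -0.14  3.05] T tool [-0.02 -0.   -0.01] [0.5557 0.1509 0.1882] 0.023184787857700832
[[345.95362816 215.82183605]]
```

View pics/c6.png

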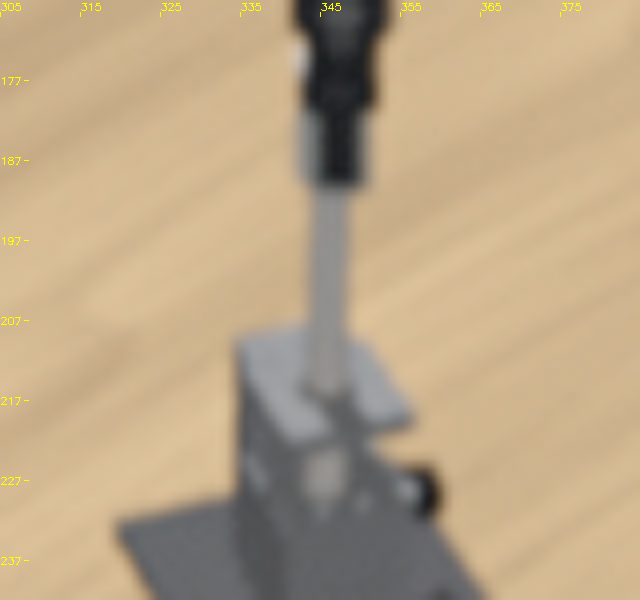

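The mast is in the eye and bore, and the dark line is at the top of the eye at about pixel (345, 216). The side forces are near zero and the stand hasn't moved.

```bash
python3 -c "
from plant import hand_in
print(hand_in())"
```

```text
the job is handed in; nothing more can be done
None
```

The mast went down through the eye to the bore floor, then back up 30 mm. I handed the job in with the gripper still holding it, its line about level with the top of the eye and no measurable side load; the hand-in gave no verdict.

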